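Dress the press mould's seam, then draw its plunger and hold it

TASK

Get the glass press mould ready for the next gather: take the spring-handled carbon dressing block by its handle and rub it along the mould's seam in one lightly pressed stroke, from the free end right up to the guide bush, then set it back upright on its wooden rest board and let go of it. Then draw the plunger straight along its leaning bore until its red ring is level with the top of the bush, without forcing it sideways or pulling it right out, and finish while still holding it there, gripped in the fingers. Do not bang the mould, and leave the other things on the table where they are.

Things in the scene. Friction and masses are not known exactly. Their poses are not given: they have to be found in the camera images.
- mould: fixed steel press mould; origin under it on the table, z up. Deck 110 mm wide (x -55 to 55), flat top at z = 50 mm, from y = -150 (free end, brass studs on its sides) to +45. The seam, a dark line between a dark and a light grey half, runs along y at x = 0. The guide bush stands at the +y end. In the stroke keep the block's centre within 14 mm of the seam
- seam_start (a point): on the seam, on the deck's top (z = 50), at y = -115 mm of the mould, near the free end: where the centre of the block's foot begins the stroke; axes as the mould
- seam_end (a point): on the seam at y = 0 mm of the mould, next to the bush: where the centre of the block's foot ends the stroke, its end then 25 mm from the bush; axes as the mould
- bush_top (a point): centre of the top face of the guide bush, where the bore opens; at (0, 85, 115) mm in the mould's frame. The bush is a 60 x 60 mm blue-painted block leaning 15 degrees to the mould's -x. Its axes: z runs out along the bore (mould direction -0.259, 0, 0.966), y is the mould's y. Bore 100 mm deep, 21 mm wide
- plunger: loose steel plunger, 0.28 to 0.52 kg, in the bore. Origin at the centre of its grey steel collar's underside, z along the rod to the handle. Shaft 20 mm across, z -95 to 0; collar 32 mm across, z 0 to 6; round dark wooden handle 22 mm across, z 6 to 60 (top 173 mm above the table). At the start the collar rests on the bush top. It slides freely and falls back if released
- red_ring (a point): middle of the red ring round the plunger's shaft, 50 mm below the collar's underside (hidden in the bore at the start, 6 mm wide); axes as the plunger
- dresser: loose carbon dressing block, 0.17 kg with its handle, at the start standing on the rest board. Origin at the centre of its foot, z up. Foot 30 mm (x) by 60 mm (y, along the stroke) by 24 mm high. Light wooden handle 24 mm (x) by 36 mm (y), from z = 36 to 96 mm. The handle is sprung: it gives under a 3 N push and sinks 1 mm for each further 1.2 N, up to 8 mm; press it on with 5 to 20 N
- rest: fixed wooden rest board 200 mm (x) by 110 mm (y), 12 mm thick; origin under its centre. The dressing block stands at x = -45 mm, y = 0 on it, within 10 mm
- tin: green wax tin, 44 mm across, 35 mm tall, standing on the rest board, about 100 to 125 mm from the dressing block; leave alone. Origin at its underside
- flask: blue drinking bottle, 70 mm across, 210 mm tall; leave alone. Origin at its underside
- bowl: steel bowl, 120 mm across, 50 mm high; leave alone. Origin at its underside
- tumbler: green glass tumbler, 70 mm across, 85 mm high; leave alone. Origin at its underside
- jar: amber glass jar with a steel lid, 70 mm across, 75 mm tall; leave alone. Origin at its underside
- spanner: steel spanner lying flat on the table, about 180 mm long; origin at its middle; leave alone. Origin at its underside
- mould_ring: dark steel mould ring, 80 mm across, 45 mm tall; leave alone. Origin at its underside
Mind the look-alikes: they are no part of the job. Of the things like the plunger, leave any that is orange, pink or yellow; of the rest the smaller one is meant.

How it is judged:
On the way, in this order (a step that is already met when the one before it is completed fails the run):
1. the held block is pressed on the seam at the free end of the deck (x of dresser in the frame of mould between -0.014 and 0.014 m and z of dresser in the frame of mould below 0.056 m and contact force between dresser and mould above 4 N and contact force between the fingers and dresser above 2 N and y of dresser in the frame of mould below -0.1 m), for 0.05 s.
2. still pressed, a third of the way along (x of dresser in the frame of mould between -0.014 and 0.014 m and z of dresser in the frame of mould below 0.056 m and contact force between dresser and mould above 4 N and contact force between the fingers and dresser above 2 N and y of dresser in the frame of mould between -0.09 and -0.06 m), for 0.05 s.
3. still pressed, halfway along (x of dresser in the frame of mould between -0.014 and 0.014 m and z of dresser in the frame of mould below 0.056 m and contact force between dresser and mould above 4 N and contact force between the fingers and dresser above 2 N and y of dresser in the frame of mould between -0.06 and -0.03 m), for 0.05 s.
4. still pressed, most of the way along (x of dresser in the frame of mould between -0.014 and 0.014 m and z of dresser in the frame of mould below 0.056 m and contact force between dresser and mould above 4 N and contact force between the fingers and dresser above 2 N and y of dresser in the frame of mould between -0.03 and -0.011 m), for 0.05 s.
5. still pressed, at the bush end (x of dresser in the frame of mould between -0.014 and 0.014 m and z of dresser in the frame of mould below 0.056 m and contact force between dresser and mould above 4 N and contact force between the fingers and dresser above 2 N and y of dresser in the frame of mould above -0.009 m), for 0.05 s.
6. the block stands on the rest board again, let go (x of dresser in the frame of rest between -0.09 and 0.09 m and y of dresser in the frame of rest between -0.05 and 0.05 m and z of dresser in the frame of rest between 0.009 and 0.016 m and angle between dresser's own z axis and vertical below 0.08 rad and contact force between the fingers and dresser below 0.1 N and linear speed of dresser below 0.02 m/s), for 0.2 s.
At the end, for the whole second after the job is handed in: The plunger is still gripped in the fingers and at rest, its red ring within 7 mm of the bush top, within 4 degrees of the bore's line; the dressing block stands upright, released, on the rest board (all of step 6 and z of red_ring in the frame of bush_top between -0.007 and 0.007 m and distance between red_ring and bush_top below 0.009 m and angle between the z axis of plunger and the z axis of bush_top, either way round below 0.07 rad and contact force between the fingers and plunger above 3 N and linear speed of plunger below 0.02 m/s); the arm keeps its last pose, push and grip.
It fails at once if the mould is banged or pressed hard with the block (over 45 N) (contact force between dresser and mould above 45 N).
It fails at once if the plunger is wrenched against the bore (over 60 N) (contact force between plunger and mould above 60 N).
It fails at once if the plunger is pulled out of the bore (drawn over 85 mm) (z of plunger in the frame of bush_top above 0.085 m).
It fails at once if another thing is moved over 30 mm or tipped (distance of any of tin, flask, bowl, tumbler, jar, spanner, mould_ring from where it was at the start of the episode above 0.03 m or angle between any of tin, flask, bowl, tumbler, jar, mould_ring's own z axis and vertical above 0.5 rad).
It also fails if it takes over 67 s, if anything falls off the work surface, if the arm or the gripper's body presses on something with over 40 N, if the wrist force passes 120 N, or if a joint passes its speed limit or range.

ROBOT

A 6-joint arm with a two-finger parallel gripper is mounted at the origin on the work surface. World frame = base frame: x ahead of the robot, y to its left, z up, the work surface at z = 0. Lengths are in m, angles in rad, forces in N, time in s.
With the tool pointing down it reaches from about 0.275 to 0.85 m from the base axis. Payload 5.2 kg.
Tool frame: the origin (TCP) lies at the centre of the arm's flange, where the gripper is bolted on; the fingertips stand 173 mm ahead of it and the grasp point (between the pads) lies 155 mm ahead of it; z points along the fingers, y is the line along which they close (so a half turn about z gives the same grasp; the last joint's range is limited). The gripper opens to 85 mm and grips with 20 to 120 N. Pads are 22 mm wide; open, the fingers measure 114 mm over their backs; the gripper's body (76 mm by 85 mm) begins 54 mm behind the grasp point. The pads swing forward as they close: fully open they stand 13 mm farther back than shut.
Start: joints at [-1.408, 0.259, 1.535, -0, 1.348, -0.203], TCP at [0.197, -0.514, 0.405] pointing down, gripper open.
Joint ranges: [-3.14, 3.14], [-0.91, 2.08], [0.19, 2.58], [-1.22, 4.36], [0.22, 2.71], [-3.12, 3.12]. Speed limits (rad/s): [2.57, 2.57, 3.14, 3.14, 3.14, 3.14].

INTERFACE

Orientations are given as a unit quaternion [w, x, y, z].
In Python, from station import * gives the robot as it stands. Calls block until the motion is done:
- movep(position, orientation): joint-space move of the TCP to a pose.
- line_to(position, speed=0.15, frame=None): straight line of the TCP; frame=None keeps the orientation; speed is the mean speed in m/s.
- move_j(angles): joint-space move.
- command_gripper(opening): finger opening in m; the grip force is fixed at half the most; returns when the fingers have stopped.
- hold(seconds).
- inverse_kinematics(position, orientation): joint angles nearest the present ones, or None.
- observe(): the state.
- camera(name): name is "scene" or "side" or "wrist"; returns the picture (420x560x3 uint8, blue, green, red); there is no depth.
- camera_params(name): a dict with "camera_matrix" (3x3 intrinsics, pixels), "dist_coeffs" ([k1, k2, p1, p2, k3] as OpenCV has them; the pictures are not rectified), "position" and "attitude" of the camera in the world. Camera axes: x right, y up, looking along -z (the intrinsics and any distortion apply to the point x, -y, -z); pixel columns grow to the right and rows downward; lengths in m; the calibration is good to about 2 mm. A picture is of the moment at which its call begins: read the wrist's pose just before it. camera_params takes no time and is no camera call; for the wrist camera it gives the pose at the moment of the call.
A pose or a line that the arm cannot do raises Unreachable and nothing moves.
- finish_job(): hands the job in; it is judged then, once.
The state is a dict: "t": time; "q": joint angles; "qd": joint speeds; "joint_torque": joint torques, N m; "tool_pos": TCP position; "tool_rot": TCP orientation; "wrist_force": force on the tool from outside, world axes, zero at the start; "ft_torque": the same for the moment, N m; "gripper_width": finger opening in m; "grasp_force": force on a finger pad.
Only numpy, scipy, OpenCV 4.12 (cv2) and the standard library are available. Lean on these libraries where they do the work, as an engineer would, in place of code of your own. Each camera call takes 0.05 s, during which the arm holds its last target. There are 200 camera calls.

## Working session

There is one attempt and no reset: what is moved stays moved. The work goes in short steps, each a Python script; the robot and the scene stay as the last script left them, time stands still between calls to the robot, and variables do not carry over. Pictures are saved under pics/ and viewed, at most 13 in all, crops included, and the job is handed in when it is done.

```bash
mkdir -p pics; python3 - <<'E'
from station import *
import cv2,numpy as np
for n in("scene","side"):
    im=camera(n);cv2.imwrite(f"pics/{n}.png",im);p=camera_params(n);print(n,p)
o=observe();print(o["t"],o["tool_rot"],o["wrist_force"])
E
ls
```

```text
scene {'camera_matrix': array([[397.6373552 ,   0.        , 275.68120866],
       [  0.        , 397.6373552 , 208.10340814],
       [  0.        ,   0.        ,   1.        ]]), 'dist_coeffs': array([-0.0658906,  0.       ,  0.       ,  0.       ,  0.       ]), 'position': array([1.15969587, 0.49357449, 0.83206611]), 'attitude': array([0.39572819, 0.17699721, 0.37133507, 0.82108553])}
side {'camera_matrix': array([[394.70186765,   0.        , 274.86824657],
       [  0.        , 394.70186765, 211.51366781],
       [  0.        ,   0.        ,   1.        ]]), 'dist_coeffs': array([-0.04948244,  0.        ,  0.        ,  0.        ,  0.        ]), 'position': array([0.31743744, 0.6526986 , 0.92354491]), 'attitude': array([-0.14294706, -0.04842342,  0.33930236,  0.92849083])}
0.1 [-8.45885004e-04  9.83318818e-01  1.81888388e-01  3.01777469e-05] [-0.11966991  0.57153312 -0.20391136]
pics
```

View pics/scene.png

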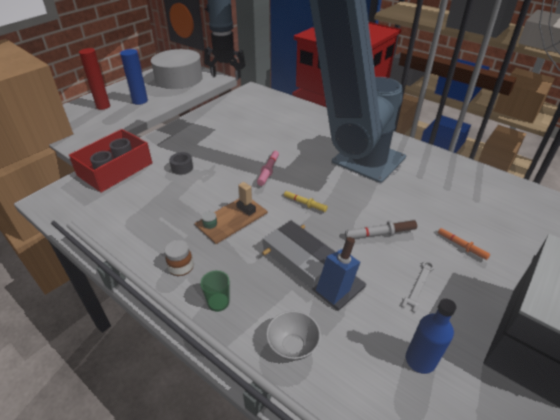

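View pics/side.png

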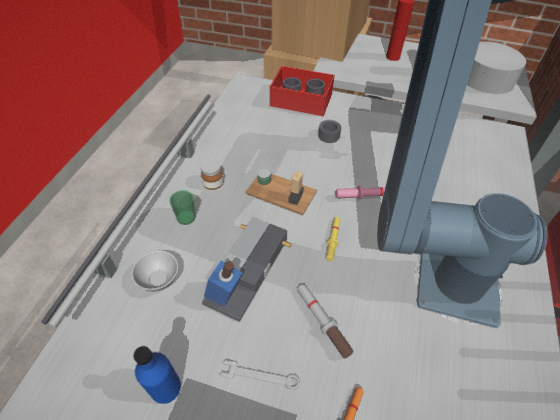

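The scene view shows the mould at (315,265), with its bush at (338,275) and the plunger handle at (347,248). The rest board is at (232,217), with the dresser at (246,200) and the tin at (210,219).

Plunger candidates:
- dark-handled one in the bush at (347,248)
- bigger dark-handled one lying at (380,230)
- orange at (463,243), yellow at (305,202) and pink at (268,168)

The one in the bush fits: it is the smaller steel one, with its collar on the bush. I'll confirm it in enlarged crops.

```bash
python3 - <<'E'
import cv2
for n,(x0,y0,x1,y1),k in(("scene",(190,172,370,307),4.4),("side",(195,160,325,325),3.6)):
    im=cv2.imread(f"pics/{n}.png")[y0:y1,x0:x1]
    im=cv2.resize(im,None,fx=k,fy=k,interpolation=cv2.INTER_CUBIC)
    for x in range(x0,x1,10):
        cv2.line(im,(int((x-x0)*k),0),(int((x-x0)*k),6 if x%50 else 16),(0,0,255),1)
        if x%20==0: cv2.putText(im,str(x),(int((x-x0)*k)+2,14),0,.35,(0,0,255),1)
    for y in range(y0+(-y0)%10,y1,10):
        cv2.line(im,(0,int((y-y0)*k)),(6,int((y-y0)*k)),(0,0,255),1)
        if y%20==0: cv2.putText(im,str(y),(8,int((y-y0)*k)+4),0,.35,(0,0,255),1)
    cv2.imwrite(f"pics/{n}_c.png",im);print(im.shape)
E
```

```text
(594, 792, 3)
(594, 468, 3)
```

View pics/scene_c.png

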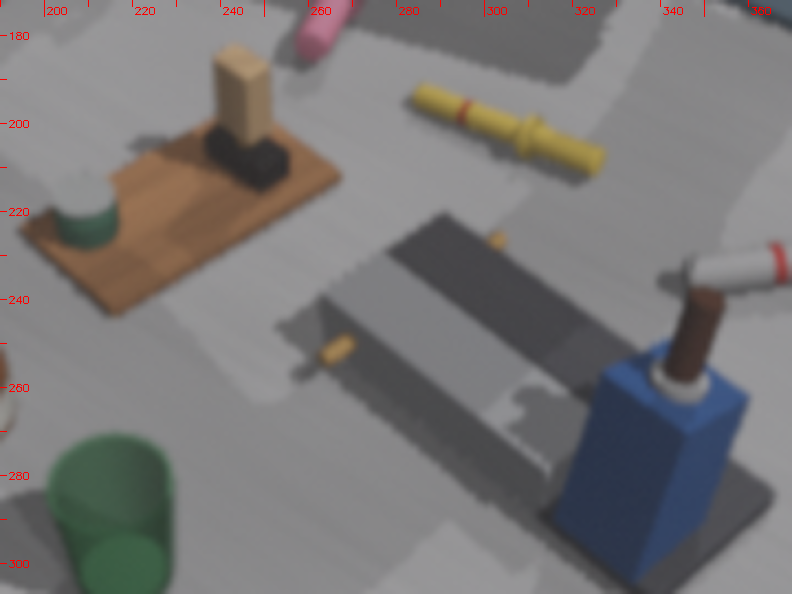

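View pics/side_c.png

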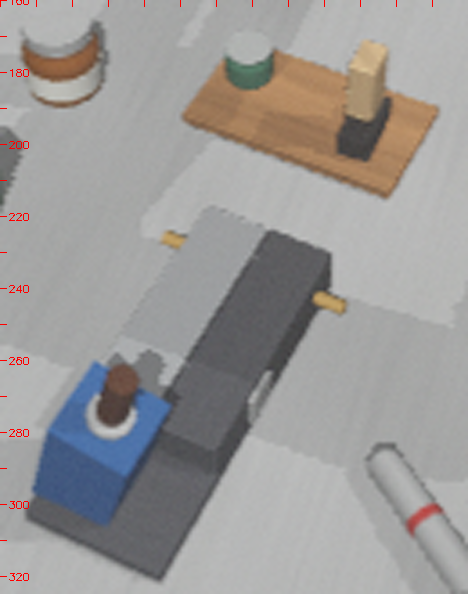

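The crops confirm the target: the plunger in the blue bush has a dark handle and a light steel collar, and the bigger look-alike lies loose on the table. Scene pixels are free-end seam (278,229), bush top around (344,260), handle top of the dresser (245,186). Next I'll fit the poses with both cameras.

```bash
cat > h.py <<'E'
import numpy as np, cv2
from scipy.spatial.transform import Rotation as R
from scipy.optimize import least_squares
def proj(p,P):
    Rm=R.from_quat(p["attitude"],scalar_first=True).as_matrix()
    c=(np.atleast_2d(P)-p["position"])@Rm*[1,-1,-1]
    return cv2.projectPoints(c,np.zeros(3),np.zeros(3),p["camera_matrix"],p["dist_coeffs"])[0][:,0]
def world(v,L):  # v=(x,y,yaw), L local points
    return R.from_euler('z',v[2]).apply(np.atleast_2d(L))+[v[0],v[1],0]
def fit(obs,guesses):
    # obs: list of (params, local pts, pixels)
    f=lambda v:np.concatenate([(proj(p,world(v,L))-px).ravel() for p,L,px in obs])
    return min((least_squares(f,g,x_scale=[.1,.1,1],loss='soft_l1') for g in guesses),key=lambda r:r.cost),f
def quat(xa,z): # tool frame from z axis and desired tool y
    z=np.array(z)/np.linalg.norm(z); y=np.array(xa)-np.dot(xa,z)*z; y/=np.linalg.norm(y)
    return R.from_matrix(np.c_[np.cross(y,z),y,z]).as_quat(scalar_first=True)
E
cat > fit1.py <<'E'
from h import *
from station import camera_params
S,D=camera_params("scene"),camera_params("side")
s=lambda *a:np.array(a)/4.4+[190,172]-.4
d=lambda *a:np.array(a)/3.6+[195,160]-.4
ax=np.array([-.2588,0,.9659]);bx=np.array([.9659,0,.2588]);B=np.array([0,.085,.115])
bush=[B+sx*.03*bx+[0,sy*.03,0] for sx,sy in((1,-1),(1,1),(-1,1),(-1,-1))]
fe=[[-.055,-.15,.05],[0,-.15,.05],[.055,-.15,.05]]
G=[(.5,.1,a) for a in np.arange(-3,3,.7)]
m,f=fit([(S,np.array(fe+bush+[B+.06*ax]),s((445,213),(387,250),(320,298),(603,370),(690,432),(748,398),(668,342),(707,293))),
 (D,np.array(fe+bush),d((330,255),(268,230),(212,207),(48,430),(97,363),(172,405),(125,470))[:0] if 0 else d((330,255),(268,230),(212,207),(48,430),(125,470),(172,405),(97,363)))],G)
print("mould",m.x,f(m.x).reshape(-1,2).round(1).tolist())
c=lambda x,y:[x*.1,y*.055,.012]
r,f=fit([(S,np.array([c(-1,1),c(1,1),c(1,-1)]),s((342,177),(115,312),(20,228))),
 (D,np.array([c(1,1),c(-1,1),c(-1,-1),c(1,-1)]),d((182,117),(387,192),(438,110),(272,50)))],G)
print("rest",r.x,f(r.x).reshape(-1,2).round(1).tolist())
k,f=fit([(S,np.array([[0,0,.108]]),s((243,61))),(D,np.array([[0,0,.108]]),d((375,48)))],[(*world(r.x,[-.045,0,0])[0,:2],r.x[2])])
print("dresser",k.x,f(k.x).round(1)); print("dr in rest",R.from_euler('z',-r.x[2]).apply([*(k.x-r.x)[:2],0]))
E
python3 fit1.py
```

```text
mould [ 0.55590494  0.14265625 -0.14630343] [[-0.1, -0.8], [-0.8, -0.1], [-0.3, -1.4], [0.1, 0.6], [-0.0, 0.7], [1.5, -0.3], [0.4, -1.0], [0.9, 0.7], [0.5, -0.7], [-0.0, -0.6], [-1.7, -0.8], [12.4, -19.1], [-22.2, -10.6], [-13.0, 20.5], [20.3, 12.1]]
rest [ 0.54888157 -0.16853192 -0.16114249] [[1.1, -1.0], [0.0, -0.1], [0.2, -0.7], [-0.9, -0.4], [0.2, 0.8], [0.1, -0.2], [-9.5, -3.5]]
dresser [ 0.49306907 -0.16071131 -0.16114249] [-0.5 -1.5 -0.3  1.6]
dr in rest [-0.05634421 -0.0012356   0.        ]
```

```bash
sed -i 's/(48,430),(125,470),(172,405),(97,363)))\],G)/(97,363),(48,430),(125,470),(172,405)))],G)/; s/c(-1,-1),c(1,-1)\]),d((182,117),(387,192),(438,110),(272,50))/c(-1,-1)]),d((182,117),(387,192),(438,110))/' fit1.py; python3 fit1.py
cat > look.py <<'E'
from station import *
from h import *
import sys,pickle
def wrist(n,tgt,yaxis,h):
    # place the camera roughly over tgt: camera offset found from present pose
    o=observe();p=camera_params("wrist")
    T=R.from_quat(o["tool_rot"],scalar_first=True);off=T.inv().apply(p["position"]-o["tool_pos"])
    fwd=T.inv().apply(R.from_quat(p["attitude"],scalar_first=True).apply([0,0,-1]))
    print("cam off",off,"view dir in tool",fwd)
    q=quat(yaxis,[0,0,-1]);Tn=R.from_quat(q,scalar_first=True)
    f=Tn.apply(fwd)
    cam=np.array(tgt)-f*(h/-f[2])
    pos=cam-Tn.apply(off);print("tcp",pos)
    movep(list(pos),list(q));hold(.3)
    p=camera_params("wrist");im=camera("wrist")
    cv2.imwrite(f"pics/{n}.png",im);pickle.dump(p,open(f"pics/{n}.pkl","wb"))
    o=observe();print(o["t"],o["q"])
E
python3 - <<'E'
from look import *
y=-.154
wrist("w1",[.493,-.161,.05],[np.cos(y),np.sin(y),0],.3)
E
```

```text
mould [ 0.55530992  0.14201612 -0.15009159] [[0.1, -1.1], [-0.7, -0.4], [-0.2, -1.8], [-0.1, 0.3], [-0.3, 0.5], [1.3, -0.4], [0.3, -1.1], [0.7, 0.5], [0.9, -0.7], [0.4, -0.6], [-1.2, -0.9], [-0.9, -0.7], [-0.6, 0.2], [0.2, 2.3], [-0.3, 0.2]]
rest [ 0.54983482 -0.16883722 -0.15388822] [[0.8, -1.0], [-0.0, 0.1], [-0.1, -0.4], [-1.1, -0.4], [0.1, 0.5], [-0.2, -0.5]]
dresser [ 0.49306907 -0.16071135 -0.15388822] [-0.5 -1.5 -0.3  1.6]
dr in rest [-0.05734046 -0.0006713   0.        ]
cam off [0.06799742 0.00022563 0.03155735] view dir in tool [-2.69386023e-01  4.31438348e-05  9.63032278e-01]
tcp [ 0.49520586 -0.14523109  0.38155735]
2.1833 [-5.02619255e-01  2.15112540e-01  1.65070293e+00 -1.93147360e-05
  1.27580363e+00 -3.47664557e-01]
```

View pics/w1.png

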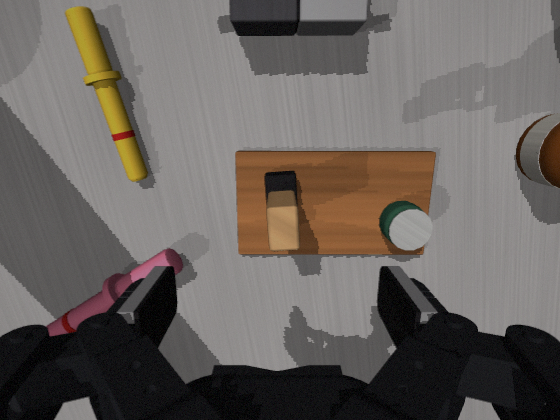

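The wrist view shows the board corners at (237,152), (435,152), (423,253) and (239,253). The dresser handle top runs (268,208)-(299,248) and is aligned with the board. One more wrist look at the mould.

```bash
python3 - <<'E'
from look import *
y=-.15
wrist("w2",[*world([.5553,.142,y],[0,-.03,0])[0,:2],.06],[np.cos(y),np.sin(y),0],.34)
p=pickle.load(open("pics/w1.pkl","rb"))
c=lambda x,y:[x*.1,y*.055,.012]
px=np.array([(237,151.5),(435,151.5),(423.5,254),(238.5,254)])
r,f=fit([(p,np.array([c(-1,1),c(1,1),c(1,-1),c(-1,-1)]),px)],[(.55,-.169,-.154)]);print("rest",r.x,f(r.x).round(1))
h=[[-.012,.018,.108],[.012,.018,.108],[.012,-.018,.108],[-.012,-.018,.108],[-.015,.03,.036],[.015,.03,.036]]
k,f=fit([(p,np.array(h),np.array([(267.5,208),(297,207.5),(299.5,248),(268.5,249.5),(265,172),(296,172)]))],[(.493,-.161,-.154)]);print("dresser",k.x,f(k.x).round(1))
print("in rest",R.from_euler('z',-r.x[2]).apply([*(k.x-r.x)[:2],0]))
E
```

```text
cam off [ 0.06806286 -0.00027118  0.03157085] view dir in tool [-2.69852893e-01  7.19011198e-04  9.62901293e-01]
tcp [0.55490197 0.13925068 0.43157085]
3.6667 [ 4.94347196e-02  2.82527069e-01  1.43703791e+00 -7.65025697e-05
  1.42228141e+00  2.00855642e-01]
rest [ 0.54978975 -0.17347781 -0.15608451] [-2.5 -0.5  2.3 -0.3  0.6  0.7 -0.6  0.7]
dresser [ 0.49795002 -0.15786573 -0.11634531] [-1.5 -3.2  1.6 -3.9  0.1  1.2 -0.2  0.8 -0.5  1.3  0.7  0. ]
in rest [-0.05363647  0.00736373  0.        ]
```

View pics/w2.png

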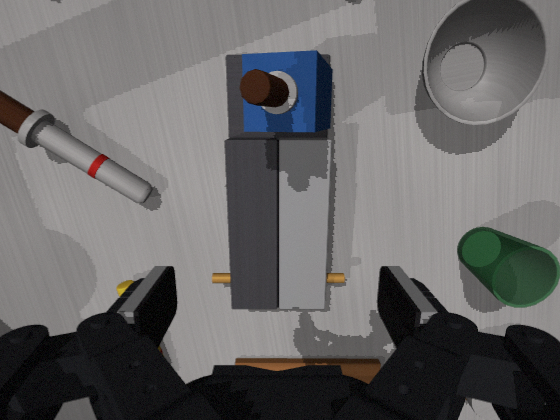

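The wrist view shows the deck's free-end corners at (232,309), (279,308) and (326,309), its bush-end corners at (226,139) and (330,139), and the bush top at (242..318, 52..131).

```bash
cat >> fit1.py <<'E'
import pickle
W=pickle.load(open("pics/w2.pkl","rb"));W1=pickle.load(open("pics/w1.pkl","rb"))
dk=[[-.055,-.15,.05],[0,-.15,.05],[.055,-.15,.05],[-.055,.045,.05],[0,.045,.05],[.055,.045,.05]]
wpx=np.array([(232,309),(279,308),(325,309),(226,139),(278,139),(330,139),(318,131),(317,51),(242,53),(244,132)],float)
bw=[bush[0],bush[1],bush[2],bush[3]]
m3,f=fit([(W,np.array(dk+bw),wpx)],[m.x]);print("mould wrist",m3.x,f(m3.x).reshape(-1,2).round(1).tolist())
L=np.array(fe+bush)
m2,f=fit([(W,np.array(dk+bw),wpx),(S,L,s((445,213),(387,250),(320,298),(603,370),(690,432),(748,398),(668,342))),(D,L,d((330,255),(268,230),(212,207),(97,363),(48,430),(125,470),(172,405)))],[m.x]);print("mould all",m2.x)
print("seam start/end",world(m2.x,[[0,-.115,.05],[0,0,.05]]))
E
python3 fit1.py | tail -4
python3 - <<'E'
import cv2,numpy as np
im=cv2.imread("pics/w1.png")[195:260,250:320]
hsv=cv2.cvtColor(im,cv2.COLOR_BGR2HSV);
for r in(15,20,30,40,50): print(r+195,im[r,10:58:2].tolist() if r==30 else '')
m=((im[:,:,1]>110)&(im[:,:,2]>150)).astype('u1');ys,xs=np.nonzero(m)
print(len(xs),cv2.minAreaRect(np.c_[xs,ys].astype('f4')), xs.min()+250,xs.max()+250,ys.min()+195,ys.max()+195)
E
```

```text
mould wrist [ 0.55708139  0.14006022 -0.14861185] [[-0.4, 0.8], [-0.3, 1.7], [0.9, 0.5], [-2.0, 0.1], [0.4, -0.1], [2.8, -0.3], [-2.8, 0.5], [0.4, -1.8], [0.0, 0.3], [0.2, -1.0]]
mould all [ 0.55681441  0.14034128 -0.14941187]
seam start/end [[0.5396959  0.02662252 0.05      ]
 [0.55681441 0.14034128 0.05      ]]
210 
215 
225 [[58, 96, 145], [57, 94, 145], [59, 97, 147], [57, 97, 145], [81, 121, 151], [89, 130, 167], [90, 131, 168], [92, 132, 170], [91, 131, 168], [88, 129, 165], [89, 129, 167], [89, 130, 166], [90, 131, 166], [87, 127, 163], [87, 126, 161], [87, 127, 164], [91, 130, 168], [92, 133, 172], [76, 111, 143], [43, 62, 86], [27, 51, 78], [36, 59, 91], [36, 58, 90], [34, 58, 91]]
235 
245 
1171 ((32.28314971923828, 37.37983703613281), (51.87556838989258, 28.066415786743164), 86.98721313476562) 267 297 206 259
```

```bash
python3 - <<'E'
from station import *
from h import *
y=-.145;q=list(quat([np.cos(y),np.sin(y),0],[0,0,-1]))
X=[.497,-.159]
movep([*X,.34],q); line_to([*X,.239],speed=.1)
o=observe();print(o["t"],o["tool_pos"],o["wrist_force"])
command_gripper(0.0);hold(.2)
o=observe();print(o["t"],o["gripper_width"],o["grasp_force"],o["wrist_force"],o["ft_torque"])
p=camera_params("wrist");cv2.imwrite("pics/w3.png",camera("wrist"))
line_to([*X,.245],speed=.03);o=observe();print(o["wrist_force"])
line_to([*X,.34],speed=.12);hold(.2)
o=observe();print(o["t"],o["gripper_width"],o["grasp_force"],o["wrist_force"],o["ft_torque"],o["tool_pos"])
cv2.imwrite("pics/w4.png",camera("wrist"))
a=cv2.imread("pics/w3.png")[150:420,140:420];b=cv2.imread("pics/w4.png")[150:420,140:420]
cv2.imwrite("pics/w34.png",np.hstack([a,b]))
E
```

```text
6.0333 [ 0.49732934 -0.15913081  0.23959529] [-0.64993221 -0.12943586  0.91707547]
6.8167 0.023333785824092332 60.22955775260925 [-0.01017028 -0.05378055  2.12151581] [ 0.04254627  0.03496515 -0.02824553]
[-0.10490887  0.24862297 -2.03481795]
8.3583 0.023640898324271707 60.247875452041626 [ 0.5873793  -0.41078165 -2.08796926] [0.02963114 0.01920758 0.02229038] [ 0.49682032 -0.15892421  0.33911841]
```

View pics/w34.png

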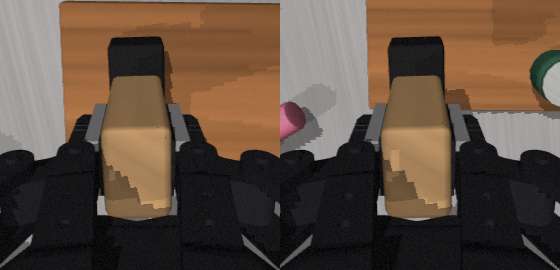

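The left (before lift) and right (after) views show the block held upright and centred: handle front-top edge at row 277, foot front edge at row 187, columns 248-303. I'll compute its offset in the tool, then stroke.

```bash
python3 - <<'E'
from station import *
from h import *
o=observe();p=camera_params("wrist");tp=np.array(o["tool_pos"]);T=R.from_quat(o["tool_rot"],scalar_first=True)
def bp(px,z):
    u=cv2.undistortPoints(np.array([[px]],float),p["camera_matrix"],p["dist_coeffs"])[0,0]
    d=R.from_quat(p["attitude"],scalar_first=True).apply([u[0],-u[1],-1]);c=p["position"]
    return T.inv().apply(c+d*(z-c[2])/d[2]-tp)
z=tp[2]
for px,h in(((248,187),.2036),((303,187),.2036),((243,277),.1316),((310,277),.1316)): print(bp(px,z-h))
m=[.55681441,.14034128,-.14941187]
print(inverse_kinematics([.5568,.1403,.275],list(quat([np.cos(m[2]),np.sin(m[2]),0],[0,0,-1]))))
E
```

```text
[ 0.03347781 -0.01499423  0.20363784]
[0.03347424 0.01341359 0.20359949]
[ 0.0182842  -0.01114291  0.13162468]
[0.01828491 0.01056415 0.13159537]
[ 5.26564066e-02  4.17327058e-01  1.64600270e+00 -4.44089210e-16
  1.07826290e+00  2.02068277e-01]
```

```bash
python3 - <<'E'
from station import *
from h import *
m=[.5568,.1403,-.1494];q=list(quat([np.cos(m[2]),np.sin(m[2]),0],[0,0,-1]))
P=lambda y,z:[*world(m,[0,y-.002,0])[0,:2],z]
movep(P(-.113,.345),q); line_to(P(-.113,.288),speed=.08);hold(.3)
o=observe();b=np.array(o["wrist_force"]);print(o["t"],b)
z=.288
while z>.264:
    z-=.001;line_to(P(-.113,z),speed=.02);f=np.mean([observe()["wrist_force"][2] for _ in range(3)])-b[2]
    print(round(z,4),round(f,1),end='; ')
    if f>7.5:break
hold(.3);print(observe()["wrist_force"]-b,observe()["t"])
for y in np.arange(-.100,.0021,.0127):
    line_to(P(y,z),speed=.03)
    o=observe();f=o["wrist_force"]-b;print(round(y,3),f.round(1),round(z,4),np.round(o["tool_pos"],4))
    if f[2]<6.5:z-=.001
    if f[2]>11:z+=.001
line_to(P(.002,z),speed=.03);hold(.2);o=observe();print(o["wrist_force"]-b,o["t"],o["gripper_width"])
cv2.imwrite("pics/w5.png",camera("wrist"))
E
```

```text
10.3583 [-0.03796602 -0.43580415 -0.85811243]
0.287 0.2; 0.286 -0.4; 0.285 0.0; 0.284 -1.4; 0.283 -1.5; 0.282 -1.1; 0.281 -1.5; 0.28 -0.2; 0.279 -0.5; 0.278 -0.3; 0.277 2.7; 0.276 4.5; 0.275 6.3; 0.274 7.5; 0.273 8.5; [-2.31633807 -0.06159545  9.02125291] 14.4083
-0.1 [ 0.3 -4.7  7.6] 0.273 [0.5422 0.0386 0.2738]
-0.087 [ 0.1 -3.8  7.6] 0.273 [0.5442 0.0512 0.2738]
-0.075 [-0.1 -3.1  8.2] 0.273 [0.5461 0.0637 0.2738]
-0.062 [ 0.  -3.9  7.2] 0.273 [0.548  0.0763 0.2738]
-0.049 [ 0.1 -3.5  7.5] 0.273 [0.5498 0.0889 0.2738]
-0.036 [ 0.  -3.1  6.8] 0.273 [0.5517 0.1014 0.2738]
-0.024 [-0.2 -4.7  8.2] 0.273 [0.5536 0.114  0.2737]
-0.011 [ 0.4 -4.1  7.4] 0.273 [0.5555 0.1266 0.2737]
0.002 [-0.2 -3.6  7.9] 0.273 [0.5574 0.1391 0.2737]
[-0.05087669 -3.96352251  6.67035077] 20.0417 0.023614626605121827
```

View pics/w5.png

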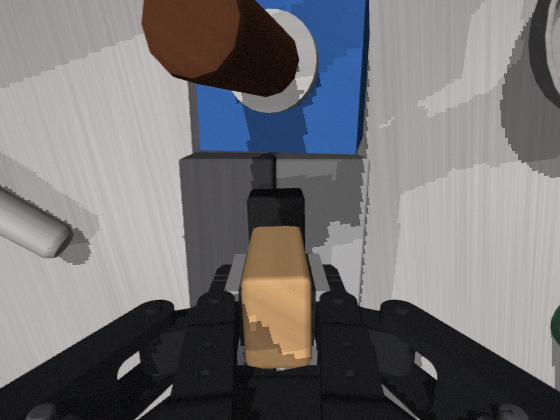

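The block sits on the seam (column 275), its foot's front edge at row 190, the deck end at row 157. I'll check numerically that it is far enough.

```bash
python3 - <<'E'
from station import *
from h import *
p=camera_params("wrist");m=np.array([.5568,.1403,-.1494])
def bp(px,z):
    u=cv2.undistortPoints(np.array([[px]],float),p["camera_matrix"],p["dist_coeffs"])[0,0]
    d=R.from_quat(p["attitude"],scalar_first=True).apply([u[0],-u[1],-1]);c=p["position"]
    w=c+d*(z-c[2])/d[2];return R.from_euler('z',-m[2]).apply(w-[*m[:2],0]).round(4)
print("foot front",bp((248,190),.074),bp((303,190),.074));print("deck end",bp((181,157),.05),bp((274,157),.05),bp((369,157),.05))
ax=np.array([-.2588,0,.9659]);B=np.array([0,.085,.115])
L=[B+.006*ax+[0,-.016,0],B,B+.006*ax,B+.06*ax,B+.06*ax+[0,-.011,0],[0,.055,.05+.0]]
print(proj(p,world(m,L)).round(1))
E
```

```text
foot front [-0.0135  0.0314  0.074 ] [0.0143 0.0314 0.074 ]
deck end [-0.0528  0.0453  0.05  ] [-0.0005  0.0453  0.05  ] [0.0531 0.0453 0.05  ]
[[269.7 111. ]
 [274.2  63.1]
 [269.4  60.4]
 [187.4  14.4]
 [191.5  79.1]
 [274.8 139.4]]
```

```bash
python3 - <<'E'
from station import *
from h import *
y=-.145;q=list(quat([np.cos(y),np.sin(y),0],[0,0,-1]));X=[.497,-.159]
t=observe()["tool_pos"];line_to([t[0],t[1],.345],speed=.12)
movep([*X,.33],q);line_to([*X,.246],speed=.08);hold(.3)
b=observe()["wrist_force"][2];z=.246
while z>.236:
    z-=.001;line_to([*X,z],speed=.02);f=np.mean([observe()["wrist_force"][2] for _ in range(3)])-b
    print(round(z,4),round(f,1),end='; ')
    if f>3:break
command_gripper(.085);hold(.3);o=observe();print(o["t"],o["gripper_width"],o["wrist_force"])
line_to([*X,.36],speed=.15);cv2.imwrite("pics/w6.png",camera("wrist"));print(observe()["t"])
E
```

```text
0.245 0.3; 0.244 0.3; 0.243 0.0; 0.242 0.8; 0.241 -0.6; 0.24 -0.4; 0.239 3.9; 26.1833 0.0850242431494767 [-0.14580168 -0.58835782 -0.07011715]
27.1917
```

View pics/w6.png

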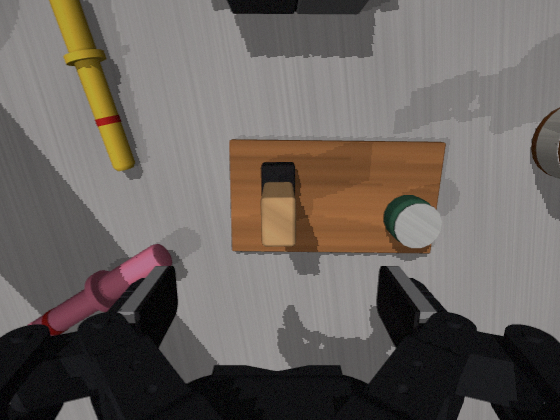

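The block stands upright on the board, top at (278,215), and the tin is untouched. Next is the plunger: approach along the bore and close in steps, watching the side force.

```bash
cat > pl.py <<'E'
from station import *
from h import *
m=np.array([.5568,.1403,-.1494]);Rz=R.from_euler('z',m[2])
ax=Rz.apply([-.2588,0,.9659]);bx=Rz.apply([.9659,0,.2588]);my=Rz.apply([0,1,0]);B=world(m,[0,.085,.115])[0]
q=list(quat(bx,-ax))
P=lambda s,dx=0,dy=0:list(B+(.155+s)*ax+dx*bx+dy*my)
def st(b=0):
    o=observe();f=np.mean([observe()["wrist_force"] for _ in range(3)],0)-b
    e=np.array(o["tool_pos"])-B
    return dict(t=round(o["t"],2),w=round(o["gripper_width"],4),g=round(o["grasp_force"],1),f_bx_my_ax=np.round([f@bx,f@my,f@ax],1),pos=np.round([e@bx,e@my,e@ax-.155],4))
E
python3 - <<'E'
from pl import *
movep(P(.16),q);line_to(P(.04),speed=.08);hold(.4);b=np.array(observe()["wrist_force"]);print(st(b))
for w in(.04,.030,.027,.025,.0235):
    command_gripper(w);hold(.1);s=st(b);print(s)
    if abs(s["f_bx_my_ax"][0])>6 or s["g"]>5: break
np.save("b.npy",b)
cv2.imwrite("pics/w7.png",camera("wrist"))
E
```

```text
{'t': 30.71, 'w': 0.085, 'g': 0.0, 'f_bx_my_ax': array([-0.,  0.,  0.]), 'pos': array([ 0.    , -0.    ,  0.0401])}
{'t': 31.32, 'w': 0.0399, 'g': 0.0, 'f_bx_my_ax': array([-0.1, -0. , -0.5]), 'pos': array([-0.  , -0.  ,  0.04])}
{'t': 31.68, 'w': 0.03, 'g': 0.0, 'f_bx_my_ax': array([ 1.1,  0.4, -0.5]), 'pos': array([ 0.  , -0.  ,  0.04])}
{'t': 31.99, 'w': 0.0274, 'g': 0.0, 'f_bx_my_ax': array([-0.9,  0.8,  0. ]), 'pos': array([-0.  ,  0.  ,  0.04])}
{'t': 32.31, 'w': 0.025, 'g': 0.0, 'f_bx_my_ax': array([-0.1, -0.5, -0.6]), 'pos': array([-0.  ,  0.  ,  0.04])}
{'t': 32.62, 'w': 0.0236, 'g': 0.0, 'f_bx_my_ax': array([-0.2,  0.1, -0.1]), 'pos': array([ 0.  , -0.  ,  0.04])}
```

View pics/w7.png

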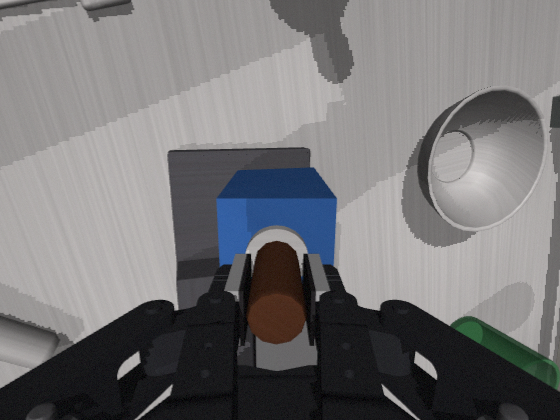

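The handle (277,290) is centred between the pads and lined up with the bore. Now close and draw, trimming sideways force as it goes.

```bash
python3 - <<'E'
from pl import *
b=np.load("b.npy");command_gripper(0.0);hold(.3);print(st(b))
dx=dy=0
for s in np.arange(.045,.0901,.005):
    line_to(P(s,dx,dy),speed=.03);hold(.05);a=st(b);print(a)
    f=a["f_bx_my_ax"]
    if np.abs(f[:2]).max()>25: print("STOP");break
    if abs(f[0]+1)>5: dx+=.0003*np.sign(f[0])
    if abs(f[1])>5: dy+=.0003*np.sign(f[1])
print(dx,dy);hold(.3);print(st(b));cv2.imwrite("pics/w8.png",camera("wrist"));cv2.imwrite("pics/s8.png",camera("scene"))
im=cv2.imread("pics/s8.png")[190:310,270:390];a=cv2.resize(im,(420,420),interpolation=cv2.INTER_CUBIC)
cv2.imwrite("pics/f8.png",np.hstack([a,cv2.imread("pics/w8.png")[100:400,180:380].repeat(1,0)[:300].copy() if 0 else cv2.resize(cv2.imread("pics/w8.png")[140:400,180:380],(323,420))]))
E
```

```text
{'t': 33.19, 'w': 0.021, 'g': 58.5, 'f_bx_my_ax': array([-2.4, -0.8,  4.7]), 'pos': array([-0.0001, -0.    ,  0.0402])}
{'t': 33.56, 'w': 0.0206, 'g': 59.2, 'f_bx_my_ax': array([-0.6, -0. , -5.6]), 'pos': array([-0.0003, -0.0001,  0.0444])}
{'t': 33.92, 'w': 0.0205, 'g': 59.2, 'f_bx_my_ax': array([-1.5, -0.4, -4.9]), 'pos': array([-0.0001, -0.    ,  0.0501])}
{'t': 34.29, 'w': 0.0206, 'g': 59.2, 'f_bx_my_ax': array([-1.1, -0.1, -5.5]), 'pos': array([-0.    ,  0.    ,  0.0552])}
{'t': 34.66, 'w': 0.0203, 'g': 59.2, 'f_bx_my_ax': array([-0.3,  0.1, -5.3]), 'pos': array([0.    , 0.    , 0.0601])}
{'t': 35.02, 'w': 0.021, 'g': 59.1, 'f_bx_my_ax': array([-0.9, -0.9, -5.4]), 'pos': array([0.    , 0.    , 0.0652])}
{'t': 35.39, 'w': 0.0206, 'g': 59.1, 'f_bx_my_ax': array([-1.2, -0.7, -3.8]), 'pos': array([0.    , 0.    , 0.0701])}
{'t': 35.76, 'w': 0.0209, 'g': 59.1, 'f_bx_my_ax': array([-1.2, -0.1, -4.9]), 'pos': array([0.    , 0.    , 0.0751])}
{'t': 36.12, 'w': 0.0206, 'g': 59.2, 'f_bx_my_ax': array([-0.5,  0.9, -4.6]), 'pos': array([0.    , 0.    , 0.0802])}
{'t': 36.49, 'w': 0.0211, 'g': 59.2, 'f_bx_my_ax': array([-0.6,  0.3, -4.2]), 'pos': array([0.    , 0.    , 0.0851])}
{'t': 36.86, 'w': 0.0207, 'g': 59.2, 'f_bx_my_ax': array([-0.6, -0.5, -4.3]), 'pos': array([0.    , 0.    , 0.0901])}
0 0
{'t': 37.16, 'w': 0.0205, 'g': 59.2, 'f_bx_my_ax': array([-1.4, -0.2, -4.2]), 'pos': array([-0.    , -0.    ,  0.0899])}
```

View pics/f8.png

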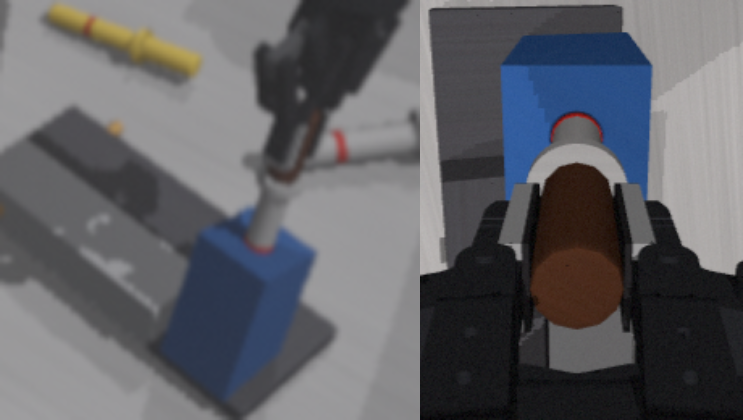

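The ring shows as a thin red line at the bush top at (578,120), half out as it should be. Side forces are about 1 N and the grip is 59 N.

```bash
python3 -c "
from station import *
hold(.3);print(finish_job())"
```

```text
the job is handed in; nothing more can be done
None
```

I handed the job in at about 37.5 s of the 67 s allowed; the station gave no verdict. The seam was rubbed in one stroke at about 7–9 N, the block stands back on its rest board released, and the plunger is held with its red ring level with the bush top.

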